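# Stack the culture dishes for the incubator

### The arm

A 6-joint arm with a two-finger parallel gripper is mounted at the origin on the work surface. World frame = base frame: x ahead of the robot, y to its left, z up, the work surface at z = 0. Lengths are in m, angles in degrees, forces in N, time in s.
With the tool pointing down it reaches from about 0.4 to 0.825 m from the base axis. Payload 7 kg.
Tool frame: the origin (TCP) lies midway between the tips of the shut fingers; the grasp point (between the pads) lies 19 mm behind it; z points along the fingers, y is the line along which they close (so a half turn about z gives the same grasp; the last joint's range is limited). The gripper opens to 88 mm and grips with 3 to 60 N. Pads are 19 mm wide; open, the fingers measure 130 mm over their backs; the gripper's body (78 mm by 193 mm) begins 47 mm behind the grasp point.
Start: joints at [81.595, 20.546, 0.682, 0, -70.136, -16.507], TCP at [0.284, 0.612, 0.227] pointing down, gripper open.
Joint ranges: [-176.03, 176.03], [-82.01, 121.73], [-58.28, 71.71], [-173.87, 95.51], [-174.79, -0.11], [-173.66, 173.66]. Speed limits (degrees/s): [136.94, 136.94, 172.46, 180, 180, 180].

### API

Orientations are given as a 3x3 rotation matrix whose columns are the frame's x, y, z axes.
In Python, from rig import robot gives the robot as it stands. Calls block until the motion is done:
- robot.goto(position, orientation): joint-space move of the TCP to a pose.
- robot.servo_line(position, ori=None, speed=0.15): straight line of the TCP; ori=None keeps the orientation; speed is the mean speed in m/s.
- robot.movej(angles): joint-space move.
- robot.move_gripper(opening): opening from 0.0 (shut) to 1.0 (fully open); the grip force is fixed at half the most; returns when the fingers have stopped.
- robot.dwell(seconds).
- robot.ik(position, orientation): joint angles nearest the present ones, or None.
- robot.grab_frame(name): name is "scene" or "top" or "wrist"; returns (picture, depth): 400x640x3 uint8, red, green, blue; 400x640 float32, m along the optical axis (not along the pixel's ray), 0 where there is no reading.
- robot.camera_info(name): a dict with "vfov" (degrees; the focal length in pixels is half the picture's height over the tangent of half this angle, whatever the lens; pixels are square), "cx", "cy" (the principal point, pixels), "k1" (the pictures are not rectified: a ray, as slopes to the right and down, at radius r is drawn at 1 + k1 r^2 times it, then the intrinsics apply), "view" (4x4, takes a point from world to camera coordinates); the wrist camera has in their place "T_tool_cam" (4x4, takes a point from camera to tool coordinates, whose origin is the TCP and whose axes are the flange's). Camera axes: x right, y down, z forward; pixel columns grow to the right and rows downward; lengths in m; the calibration is good to about 2 mm. A picture is of the moment at which its call begins: read the wrist's pose just before it. camera_info takes no time and is no camera call.
A pose or a line that the arm cannot do raises robot.Unreachable and nothing moves.
- robot.job_done(): hands the job in; it is judged then, once.
Readings, each from a call of its own:
- robot.read_t(): time.
- robot.read_qpos(): joint angles.
- robot.read_qvel(): joint speeds.
- robot.read_effort(): joint torques, N m.
- robot.read_position(): TCP position.
- robot.read_tcp_rot(): TCP orientation.
- robot.read_force(): force on the tool from outside, world axes, zero at the start.
- robot.read_ft_torque(): the same for the moment, N m.
- robot.read_grip_width(): opening from 0.0 (shut) to 1.0 (fully open).
- robot.read_finger_force(): force on a finger pad.
Only numpy, scipy, OpenCV 4.12 (cv2) and the standard library are available. Lean on these libraries where they do the work, as an engineer would, in place of code of your own. Each camera call takes 0.05 s, during which the arm holds its last target. There are 200 camera calls.

### The job

Stack the three culture dishes on the round steel plate for the incubator, centred on the plate and lying flat: red at the bottom, blue in the middle, yellow on top, all of them lid down. The yellow dish is lying lid up and has to be turned over; the slotted green stand will hold a dish on edge while you change your grip. Leave the other things on the bench where they are.

Things in the scene. Friction and masses are not known exactly. Their poses are not given: they have to be found in the camera images.
- red_dish: sealed culture dish, loose, about 50 g, 20 mm thick. Red lid: 64 mm diameter, 15 mm of the thickness. White base: 60 mm diameter, the other 5 mm; its face shows a cream disc with brown dots. Origin at the dish's middle; z points from lid face to base face (z up = lid down). Starts lid down on the table, under the yellow dish.
- blue_dish: sealed culture dish, loose, about 50 g, 20 mm thick. Blue lid: 64 mm diameter, 15 mm of the thickness. White base: 60 mm diameter, the other 5 mm; its face shows a cream disc with brown dots. Origin at the dish's middle; z points from lid face to base face (z up = lid down). Starts lid down on the table, on its own.
- yellow_dish: sealed culture dish, loose, about 50 g, 20 mm thick. Yellow lid: 64 mm diameter, 15 mm of the thickness. White base: 60 mm diameter, the other 5 mm; its face shows a cream disc with brown dots. Origin at the dish's middle; z points from lid face to base face (z up = lid down). Starts lid UP (z down) on the red dish.
- plate_top (a point): centre of the top face of the fixed round steel carrier plate, 120 mm in diameter, 8 mm thick, flat, no rim, with a thin black ring of 80 mm drawn round its centre; z up
- stand_seat (a point): middle of a dish standing on edge in the stand, 40 mm above the table. The dish's axis then lies along this frame's y, either way round; its rim rests on two small bars, so it neither rolls nor falls, and it sticks out at both x ends and the top, to be taken across its diameter along x. z is up
- stand: fixed green plastic dish stand, 44 mm in x by 74 mm in y; origin at the centre of its underside, z up. A slot 23 mm wide (along y) lies between two walls, 36 mm long in x, that rise upright to 28 mm and then flare outwards up to 39 mm above the table
- amber_jar: Bystander, loose: amber glass jar with a black cap, standing, 56 mm in diameter, 100 mm tall; origin at the centre of its underside
- tape_roll: Bystander, loose: grey roll of tape lying flat, 96 mm in diameter, 45 mm tall, open in the middle; origin at the centre of its underside
- tip_box: Bystander, loose: blue pipette-tip box with a clear lid, 82 x 117 x 55 mm tall (x, y, z); origin at the centre of its underside
- note_pad: Bystander, loose: yellow pad of sticky notes, 50 x 50 x 12 mm tall; origin at the centre of its underside
- green_marker: Bystander, loose: green marker pen lying along its x axis, 125 mm long, 15 mm thick; origin under its middle
- blue_marker: Bystander, loose: blue marker pen lying along its x axis, 125 mm long, 15 mm thick; origin under its middle
- phone: Bystander, loose: black telephone lying flat, 75 x 150 x 9 mm (x, y, z); origin at the centre of its underside

How it is judged:
By the outcome, as a careful person would: the job done as asked, in the order asked, and still so for the second after the job is handed in, with the robot touching nothing.
It also fails if it takes over 72 s, if anything falls off the work surface, if the arm or the gripper's body presses on something with over 40 N, if the wrist force passes 120 N, or if a joint passes its speed limit or range.

## Working session

There is one attempt and no reset: what is moved stays moved. The work goes in short steps, each a Python script; the robot and the scene stay as the last script left them, time stands still between calls to the robot, and variables do not carry over. Pictures are saved under pics/ and viewed, at most 10 in all, crops included, and the job is handed in when it is done.

```bash
mkdir -p pics; ls
python3 - <<'E'
from rig import robot
import cv2,numpy as np
np.set_printoptions(precision=4,suppress=True)
for n in("scene","top","wrist"):
    p,d=robot.grab_frame(n); np.savez(f"{n}0.npz",p=p,d=d); cv2.imwrite(f"pics/{n}0.png",p[:,:,::-1]); print(n,robot.camera_info(n),(d>0).mean())
print(robot.read_t(),robot.read_tcp_rot())
E
```

```text
pics
scene {'vfov': 52.222090618589654, 'cx': 318.25029734736023, 'cy': 202.03885060671251, 'k1': -0.0359727683659988, 'view': array([[-0.686 ,  0.7276,  0.0072,  0.4025],
       [ 0.4603,  0.4416, -0.7701, -0.2014],
       [-0.5635, -0.525 , -0.6379,  1.3092],
       [ 0.    ,  0.    ,  0.    ,  1.    ]])} 0.99600390625
top {'vfov': 54.58510738357384, 'cx': 312.29753594393634, 'cy': 191.60506584881216, 'k1': -0.07216748652237341, 'view': array([[ 0.0212, -0.9997,  0.0146,  0.001 ],
       [-0.983 , -0.0235, -0.1822,  0.5756],
       [ 0.1825, -0.0105, -0.9832,  0.8899],
       [ 0.    ,  0.    ,  0.    ,  1.    ]])} 0.9961171875
wrist {'vfov': 63.98672683610019, 'cx': 314.61071224072003, 'cy': 197.05182587953283, 'k1': -0.01865353109432903, 'T_tool_cam': array([[ 0.0002, -0.9587, -0.2846,  0.0772],
       [ 1.    ,  0.0002, -0.0001,  0.0009],
       [ 0.0001, -0.2846,  0.9587, -0.1582],
       [ 0.    ,  0.    ,  0.    ,  1.    ]])} 0.9957890625
0.15 [[ 0.9069 -0.4213 -0.0004]
 [-0.4213 -0.9069 -0.0012]
 [ 0.0001  0.0013 -1.    ]]
```

View pics/top0.png

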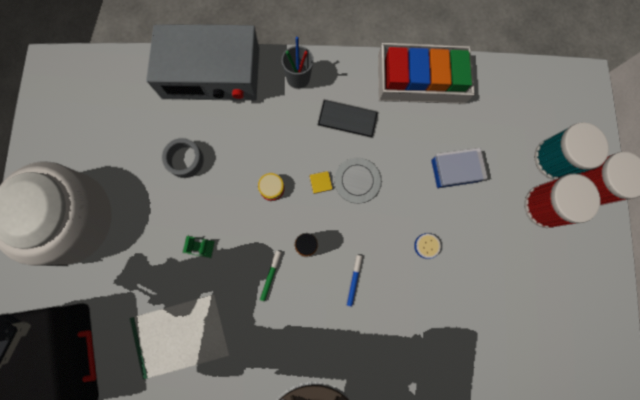

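View pics/scene0.png

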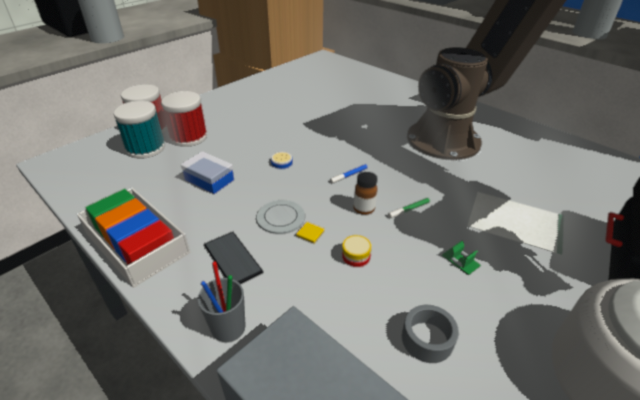

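The top view shows the yellow-on-red stack at (271,186), the plate at (358,181), the blue dish at (428,245), the stand at (199,245), the note pad at (321,182) and the jar at (306,244). In the scene view they are the stack (356,250), plate (281,216), blue dish (281,159) and stand (463,258).

Next I'll get coarse positions from the two fixed views, then take wrist close-ups with the camera straight above each item.

```bash
cat > h.py <<'E'
from rig import robot
import numpy as np, cv2
np.set_printoptions(precision=4,suppress=True)
def K(n):
    c=robot.camera_info(n); f=200/np.tan(np.radians(c["vfov"]/2)); return c,f
def cam_T(n):                       # camera -> world
    c,_=K(n)
    if n!="wrist": return np.linalg.inv(c["view"])
    T=np.eye(4); T[:3,:3]=robot.read_tcp_rot(); T[:3,3]=robot.read_position(); return T@c["T_tool_cam"]
def rays(n,px,T):
    c,f=K(n); d=(np.atleast_2d(px).astype(float)-[c["cx"],c["cy"]])/f; u=d.copy()
    for _ in range(10): u=d/(1+c["k1"]*(u**2).sum(1,keepdims=True))
    return T[:3,3], np.c_[u,np.ones(len(u))]@T[:3,:3].T
def onplane(n,px,T,z):
    o,r=rays(n,px,T); return o+r*((z-o[2])/r[:,2:])
def tri(obs):                       # obs: (name, px, T)
    A=np.zeros((3,3)); b=np.zeros(3)
    for n,p,T in obs:
        o,r=rays(n,p,T); r=r[0]/np.linalg.norm(r[0]); M=np.eye(3)-np.outer(r,r); A+=M; b+=M@o
    return np.linalg.solve(A,b)
def mask(img,lo,hi):
    return cv2.inRange(cv2.cvtColor(img,cv2.COLOR_RGB2HSV),np.array(lo),np.array(hi))
COL=dict(yellow=((20,120,60),(34,255,255)),blue=((105,120,40),(125,255,255)),green=((50,120,25),(80,255,255)),
         red=((0,150,50),(8,255,255)),cream=((12,25,110),(30,140,255)))
def blobs(m,amin=15):
    cs,_=cv2.findContours(m,cv2.RETR_EXTERNAL,cv2.CHAIN_APPROX_NONE); return sorted([c for c in cs if cv2.contourArea(c)>amin],key=cv2.contourArea,reverse=True)
def cen(c):
    m=cv2.moments(c); return np.array([m["m10"],m["m01"]])/m["m00"]
def R(yaw,tilt=0):                  # tool z down, closing axis y at yaw (deg); tilt about closing axis
    y=np.array([np.cos(np.radians(yaw)),np.sin(np.radians(yaw)),0]); z=np.array([0,0,-1.])
    z=cv2.Rodrigues(y*np.radians(tilt))[0]@z; return np.c_[np.cross(y,z),y,z]
def over(xy,z,h,ori):               # TCP for camera h straight above (xy,z)
    t=robot.camera_info("wrist")["T_tool_cam"][:3,3]; return np.r_[xy,z+h]-ori@t
E
python3 - <<'E'
from h import *
near={"top":dict(yellow=(271,186),blue=(428,245),green=(199,245)),"scene":dict(yellow=(356,250),blue=(281,159),green=(463,258))}
o={}
for n in near:
    p=np.load(f"{n}0.npz")["p"]
    for k,q in near[n].items():
        m=mask(p,*COL[k]); 
        if k=="blue": m|=mask(p,*COL["cream"])
        w=np.zeros_like(m); cv2.circle(w,q,24,255,-1); c=np.vstack(blobs(m&w,3)); 
        x=cen(cv2.convexHull(c)); o.setdefault(k,[]).append((n,x,cam_T(n)))
o["plate"]=[("top",(358,180.5),cam_T("top")),("scene",(281,216),cam_T("scene"))]
for k in o: print(k,[x[1] for x in o[k]],tri(o[k]),onplane(*o[k][0],.02))
for yaw in (0,180,90,-90,45,-135):
  for t in (0,45,-45):
    print(yaw,t,[robot.ik(x,R(yaw,t)) is not None for x in ((.6,.1,.15),(.61,-.1,.15),(.46,.26,.2),(.46,.26,.05),(.46,-.26,.1))])
E
```

```text
yellow [array([270.5928, 185.3711]), array([356.154 , 247.5041])] [0.5924 0.1185 0.0313] [[0.595  0.1192 0.02  ]]
blue [array([428.7096, 245.2517]), array([281.1355, 159.5409])] [ 0.4519 -0.2796  0.0107] [[ 0.4528 -0.2786  0.02  ]]
green [array([198.4493, 246.3056]), array([465.2044, 256.8369])] [0.4358 0.2978 0.0124] [[0.4378 0.291  0.02  ]]
plate [(358, 180.5), (281, 216)] [ 0.6155 -0.1026  0.003 ] [[ 0.6129 -0.1018  0.02  ]]
0 0 [True, True, True, True, True]
0 45 [True, True, True, True, True]
0 -45 [True, True, True, True, False]
180 0 [True, True, True, True, True]
180 45 [True, True, True, True, False]
180 -45 [True, True, True, True, True]
90 0 [True, True, True, True, True]
90 45 [True, True, True, True, True]
90 -45 [False, False, False, False, True]
-90 0 [True, True, True, True, True]
-90 45 [False, False, False, False, False]
-90 -45 [True, True, True, True, True]
45 0 [True, True, False, False, True]
45 45 [True, True, True, True, True]
45 -45 [True, False, True, True, True]
-135 0 [True, True, True, True, True]
-135 45 [True, False, True, True, True]
-135 -45 [True, True, True, True, True]
```

Run:
```python
from h import *
P=dict(stand=(.436,.295,.03),stack=(.593,.119,.04),plate=(.614,-.102,.008),blue=(.452,-.279,.02)); ims=[]
for k,v in P.items():
    for i,dy in enumerate((.03,-.03)):
        p=over(np.array(v[:2])+[0,dy],v[2],.3,R(-90))
        try: (robot.goto if i==0 else robot.servo_line)(p,R(-90))
        except robot.Unreachable: print("unreach",k,p); continue
        T=cam_T("wrist"); a,d=robot.grab_frame("wrist"); np.savez(f"w_{k}{i}.npz",p=a,d=d,T=T)
    ims.append(a[60:340,120:520])
cv2.imwrite("pics/tour.png",np.vstack([np.hstack(ims[:2]),np.hstack(ims[2:])])[:,:,::-1]); print(robot.read_t())
```

```text
6.2167
```

View pics/tour.png

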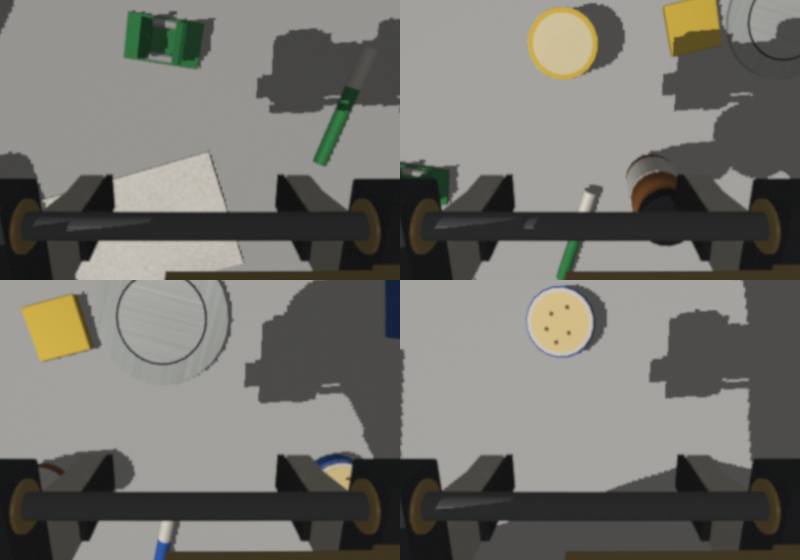

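The close-ups, in full wrist pixels, show the stand at (283,100) turned by about 8°, the yellow lid at (282,103), the plate ring at (282,100) and the cream face of the blue dish at (280,102). Next I'll measure each from its two views.

Run:
```python
from h import *
L=lambda k,i:np.load(f"w_{k}{i}.npz")
def near(m,q,r):
    w=np.zeros_like(m); cv2.circle(w,q,r,255,-1); return m&w
def report(k,fn):
    obs=[];es=[]
    for i in(0,1):
        z=L(k,i); e=fn(z["p"],(283+(62 if i==0 else 0)*0,100),i); es.append(e); obs.append(("wrist",np.array(e[0]),z["T"]))
    X=tri(obs); f=K("wrist")[1]
    print(k,X,"px",[np.r_[e[0],e[1]] for e in es],"diam",[np.mean(e[1])/f*(o[2][2,3]-X[2]) for e,o in zip(es,obs)],"depth z",[o[2][2,3] for o in obs])
    return X
def dish(lo,hi):
    def fn(p,q,i):
        c=[c for c in blobs(mask(p,lo,hi),800) if cen(c)[1]<170 and 200<cen(c)[0]<440]
        c=min(c,key=lambda c:abs(cv2.contourArea(cv2.convexHull(c))/(cv2.minEnclosingCircle(c)[1]**2*np.pi)-1))
        return cv2.fitEllipse(cv2.convexHull(c))
    return fn
report("stack",dish((15,30,60),(34,255,255)))
report("blue",dish((14,50,60),(34,255,255)))
def plate(p,q,i):
    g=cv2.cvtColor(p,cv2.COLOR_RGB2GRAY); m=cv2.inRange(g,0,95)
    cs,_=cv2.findContours(m,cv2.RETR_LIST,cv2.CHAIN_APPROX_NONE)
    out=[cv2.fitEllipse(c) for c in cs if len(c)>150 and 55<cv2.minEnclosingCircle(c)[1]*1<110]
    es=[e for e in out if 70<np.mean(e[1])<100 and abs(e[1][0]-e[1][1])<6]
    print(i,"ell",[(np.round(e[0],1),np.round(e[1],1)) for e in out])
    cs=[c for c in cs if len(c)>100]
    es=[e for c in cs for e in [cv2.fitEllipse(c)] if 78<np.mean(e[1])<100 and e[1][0]/e[1][1]>.93 and 200<e[0][0]<400]
    print(es); return (np.mean([e[0] for e in es],0),np.mean([e[1] for e in es],0)) 
try: report("plate",plate)
except Exception as e: print(e)
for i in(0,1):
    z=L("stand",i); m=mask(z["p"],(45,90,15),(85,255,255)); c=[c for c in blobs(m,300) if cen(c)[1]<150]
    for c in c: 
        h=cv2.convexHull(c); pts=onplane("wrist",h[:,0],z["T"],.039)[:,:2]; r=cv2.minAreaRect(pts.astype(np.float32)*1000); print(i,cen(c),cv2.contourArea(c),r,h[:,0].tolist() if i else "")
    cv2.imwrite(f"/tmp/s{i}.png",0*m)
    a=cv2.resize(z["p"][50:150,200:420],None,fx=3.6,fy=3,interpolation=2); (A:=a) is None
    if i==0: s=a
cv2.imwrite("pics/stand.png",np.vstack([s,a])[:,:,::-1])
```

```text
stack [0.5928 0.1183 0.0384] px [array([348.2209, 102.5588,  72.2638,  75.7664]), array([282.6718, 102.682 ,  72.7361,  75.1963])] diam [np.float64(0.06958378409541008), np.float64(0.06976867064378094)] depth z [np.float64(0.33941348157158996), np.float64(0.34041277703545636)]
blue [ 0.4523 -0.2772  0.0206] px [array([345.8134, 102.3122,  57.4497,  60.0802]), array([279.5238, 101.6002,  57.6217,  60.4442])] diam [np.float64(0.055058517439235566), np.float64(0.05509364768433253)] depth z [np.float64(0.32051648634126223), np.float64(0.31934520341685796)]
0 ell [(array([276.1, 319.6]), array([ 43.1, 143.2]))]
[((347.5848388671875, 96.13592529296875), (88.3594970703125, 91.18209838867188), 18.355247497558594)]
1 ell [(array([358.1, 316.4]), array([ 35.3, 167.1])), (array([244.1, 321.4]), array([ 46. , 101.8]))]
[((280.8168029785156, 97.22584533691406), (89.05748748779297, 93.1646499633789), 167.35787963867188)]
plate [ 0.6188 -0.1015  0.0103] px [array([347.5848,  96.1359,  88.3595,  91.1821]), array([280.8168,  97.2258,  89.0575,  93.1646])] diam [np.float64(0.08340726151577155), np.float64(0.0847545249967049)] depth z [np.float64(0.30776302891344826), np.float64(0.30812143879261644)]
0 [345.2933  99.4186] 2706.5 ((438.0172424316406, 298.7775573730469), (65.45667266845703, 38.09943389892578), 81.02262878417969) 
1 [282.9501  99.8997] 2703.5 ((438.1023254394531, 292.43487548828125), (65.2763900756836, 38.23769760131836), 81.12001037597656) [[253, 72], [260, 73], [266, 74], [295, 79], [322, 84], [322, 89], [318, 120], [317, 125], [316, 127], [310, 127], [253, 118], [247, 117], [245, 116], [245, 105], [247, 84], [248, 74], [249, 72]]
```

View pics/stand.png

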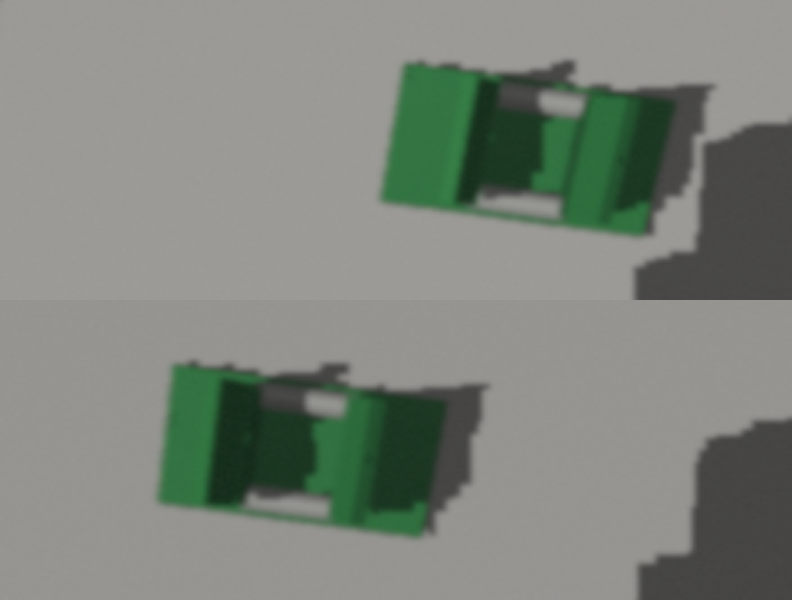

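The stand close-ups show the slot between the two walls, with the green base outline turned about 9°. Next I'll refine the plate ring and stand centre, and check for tall objects near the stand.

Run:
```python
from h import *
L=lambda k,i:np.load(f"w_{k}{i}.npz")
obs=[]
for i,q in((0,(347,97)),(1,(281,97))):
    z=L("plate",i); g=cv2.cvtColor(z["p"],cv2.COLOR_RGB2GRAY)
    m=cv2.inRange(cv2.subtract(cv2.blur(g,(15,15)),g),12,255); yy,xx=np.nonzero(m); r=np.hypot(xx-q[0],yy-q[1]); s=(r>38)&(r<50)
    pts=np.c_[xx,yy][s].astype(np.float32); e=cv2.fitEllipse(pts)
    P=onplane("wrist",pts,z["T"],.008)[:,:2]
    for _ in range(4):   # circle fit in the plane, trimmed
        a=np.linalg.lstsq(np.c_[2*P,np.ones(len(P))],(P**2).sum(1),rcond=None)[0]; rr=np.sqrt(a[2]+a[0]**2+a[1]**2)
        res=np.abs(np.hypot(*(P-a[:2]).T)-rr); P=P[res<max(.0015,np.percentile(res,90)*0)]
    print("plate",len(pts),len(P),e,a[:2],rr); obs.append(("wrist",np.array(e[0]),z["T"]))
print(tri(obs))
for zz in (0,.004,.008):
  for i in(0,1):
    z=L("stand",i); c=[c for c in blobs(mask(z["p"],(45,90,15),(85,255,255)),300) if cen(c)[1]<150][0]
    print(zz,i,cv2.minAreaRect((onplane("wrist",c[:,0],z["T"],zz)[:,:2]*1000).astype(np.float32)))
for n in("top","scene"):
    d=np.load(f"{n}0.npz")["d"]; v,u=np.mgrid[0:400,0:640]; px=np.c_[u.ravel(),v.ravel()]; o,r=rays(n,px,cam_T(n)); X=o+r*d.reshape(-1,1)
    s=(d.ravel()>0)&(X[:,2]>.07)&(X[:,1]>.38)&(X[:,1]<.8)&(X[:,0]>.1)&(X[:,0]<.8)&(X[:,2]<.5); Y=X[s]; 
    print(n,s.sum())
    for x0 in np.arange(.1,.8,.1):
        q=Y[(Y[:,0]>=x0)&(Y[:,0]<x0+.1)]
        if len(q)>3: print(round(x0,1),len(q),"ymin",q[:,1].min(),"zmax",q[:,2].max())
T=(.593,.118);S=(.437,.296);P=(.617,-.1015)
for nm,p,r in (("pick",(*T,.03),R(0,-30)),("pickhi",(*T,.2),R(0,-30)),("seat",(*S,.035),R(-8.9,60)),("seathi",(*S,.15),R(-8.9,60)),("seat2",(*S,.035),R(171.1,60)),("seat2hi",(*S,.2),R(171.1,60)),("pl",(*P,.05),R(180,-30)),("plhi",(*P,.2),R(180,-30)),("red",(*T,.003),R(0)),("red",(*T,.003),R(180)),("blue",(.452,-.277,.003),R(0)),("blue",(.452,-.277,.003),R(180)),("plred",(*P,.01),R(0)),("plred",(*P,.01),R(180))): print(nm,robot.ik(p,r))
```

```text
plate 960 857 ((347.19091796875, 97.0018081665039), (88.5082015991211, 93.73724365234375), 18.47475814819336) [ 0.6171 -0.1015] 0.039978391799476556
plate 934 924 ((281.0293884277344, 97.15410614013672), (88.81219482421875, 93.52214050292969), 163.33241271972656) [ 0.617  -0.1014] 0.04002447889800172
[ 0.6185 -0.1014  0.0076]
0 0 ((438.301025390625, 295.12530517578125), (74.21232604980469, 43.19570541381836), 81.02262115478516)
0 1 ((438.35357666015625, 296.1210021972656), (74.0113296508789, 43.35441589355469), 81.11996459960938)
0.004 0 ((438.2718811035156, 295.4998474121094), (73.31427764892578, 42.67300796508789), 81.02263641357422)
0.004 1 ((438.3278503417969, 295.742919921875), (73.11544036865234, 42.82966232299805), 81.12000274658203)
0.008 0 ((438.2428894042969, 295.87445068359375), (72.41627502441406, 42.15031433105469), 81.02262878417969)
0.008 1 ((438.302001953125, 295.3648986816406), (72.21954345703125, 42.30485534667969), 81.11998748779297)
top 16344
0.1 3964 ymin 0.49474056007767625 zmax 0.1703510762746897
0.2 3601 ymin 0.5078703050725016 zmax 0.33738249580006896
0.3 473
[... 703 characters left out ...]
6.7055]
seathi [   4.0778   14.6481  -26.0957  -73.3812  -61.726  -146.9609]
seat2 [ 65.4719  50.6944  -4.6524  13.5187 -93.6074 -81.1712]
seat2hi [  65.4325   40.0072   -1.2769   14.176  -107.2593  -77.7311]
pl [-11.3952  32.2785   0.5327 -31.8678 -68.1824  26.1106]
plhi [-11.0824  23.8427   7.5195 -29.7608 -81.3056  17.6846]
red [ 29.7491  27.0454 -22.6544   0.     -40.3002 150.2509]
red [ 29.7491  27.0454 -22.6544   0.     -40.3002 -29.7491]
blue [ -10.2904   21.8043  -32.4613    0.      -35.7344 -169.7096]
blue [-10.2904  21.8043 -32.4613   0.     -35.7344  10.2904]
plred [  8.5208  27.9771 -19.569    0.     -42.454  171.4792]
plred [  8.5208  27.9771 -19.569    0.     -42.454   -8.5208]
```

```bash
cat >> h.py <<'E'
STACK=np.array([.5928,.1183]); SEAT=np.array([.4383,.2957]); SY=np.array([.155,.988,0]); SYAW=-8.93; PLATE=np.array([.617,-.1015]); BLUE=np.array([.4523,-.2772])
def tcp(c,ori,d): return np.asarray(c,float)+ori[:,2]*(.019-d)   # contact point c lies d ahead of the grasp point
def st(s): print(s,"t",robot.read_t(),"pos",robot.read_position(),"F",robot.read_force(),"w",robot.read_grip_width(),"ff",robot.read_finger_force())
E
python3 - <<'E'
from h import *
o=R(0,-40); g=tcp([*STACK,.0325],o,.008)
robot.goto(g-o[:,2]*.12,o); st("pre")
robot.servo_line(g); robot.move_gripper(.5); st("grip")
robot.servo_line(g+[0,0,.04],speed=.08); robot.servo_line(g+[0,0,.2],speed=.3); st("up")
o2=R(SYAW,50); c=np.r_[SEAT,.040]-.0025*SY
try:
    robot.goto(tcp(c,o2,.008)+[0,0,.16],o2); st("over seat")
    T=cam_T("wrist"); a,_=robot.grab_frame("wrist"); cv2.imwrite("pics/seat1.png",a[:,:,::-1])
    p,_=robot.grab_frame("scene"); cv2.imwrite("pics/sc1.png",p[120:340,200:560,::-1])
except robot.Unreachable as e: print("unreach",e)
E
```

```text
pre t 8.2167 pos [0.5929 0.1872 0.1164] F [-0.0371 -0.9288 -0.3837] w 0.9993988549051361 ff 0.0
grip t 9.7 pos [0.5929 0.1115 0.0243] F [-0.3064  0.3708  1.0317] w 0.7225222602500969 ff 30.000329297035933
up t 11.0333 pos [0.5925 0.1111 0.224 ] F [-0.8538  0.0964 -1.0345] w 0.7207822508206098 ff 30.00003755092621
over seat t 15.2833 pos [0.4392 0.3016 0.1929] F [-0.6186  0.8188 -0.31  ] w 0.7237253589610878 ff 29.99991238117218
```

```bash
cd pics; python3 -c "
import cv2,numpy as np
a=cv2.imread('seat1.png');b=cv2.imread('sc1.png');cv2.imwrite('chk1.png',np.hstack([cv2.resize(a,(432,270)),cv2.resize(b,(360,220))[:,:][0:220] if 0 else cv2.copyMakeBorder(b,0,50,0,0,0)]))"
```

```text
(no output)
```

View pics/chk1.png

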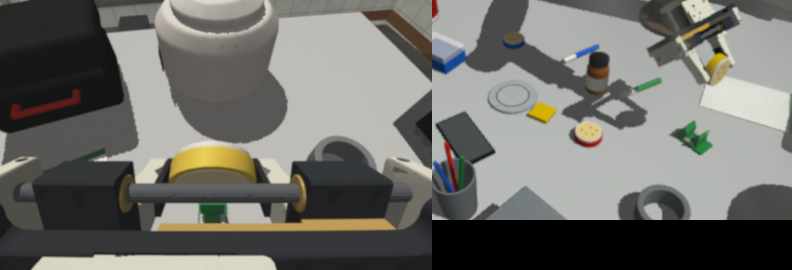

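The yellow dish is held on edge with its lid towards the gripper (wrist, about (212,165)), above the stand at (212,210). The red dish stayed put (scene crop, (588,132)). I'll lower it, watching the force.

Run:
```python
from h import *
o2=R(SYAW,50); g=tcp(np.r_[SEAT,.040]-.0025*SY,o2,.008)
robot.servo_line(g+[0,0,.035]); st("above")
for dz in (.02,.012,.006,.003,.001,0.):
    robot.servo_line(g+[0,0,dz],speed=.06); F=robot.read_force(); print(dz,F,robot.read_position()-g)
    if np.linalg.norm(F)>12: break
```

```text
above t 16.3667 pos [0.4396 0.3016 0.0684] F [ 0.0139  0.1841 -0.7645] w 0.7210513948355206 ff 29.99995082616806
0.02 [ 0.0265  0.7815 -0.5513] [0.0001 0.     0.0203]
0.012 [-0.3749 -0.7163 -0.7181] [-0.    -0.     0.012]
0.006 [-0.565   0.1228 -1.2154] [-0.0001 -0.0001  0.0059]
0.003 [-0.027   0.0009  0.0421] [-0.     -0.      0.0029]
0.001 [ 0.7085 -0.7036 -1.1585] [-0.0001 -0.      0.0009]
0.0 [ 0.1021 -0.1457 -1.0827] [ 0.  0. -0.]
```

Run:
```python
from h import *
o2=R(SYAW,50); g=tcp(np.r_[SEAT,.040]-.0025*SY,o2,.008)
for dz in (-.001,-.002,-.003):
    robot.servo_line(g+[0,0,dz],speed=.03); F=robot.read_force(); print(dz,F)
    if np.linalg.norm(F)>5: break
robot.move_gripper(1.); st("open")
p=robot.read_position(); robot.servo_line(p-o2[:,2]*.1,speed=.2)
# look from above at stand and red
robot.servo_line(p-o2[:,2]*.1+[0,0,.1],speed=.3)
o=R(180)
robot.goto(over(STACK,.02,.3,o),o); T=cam_T("wrist"); a,d=robot.grab_frame("wrist"); np.savez("w_red0.npz",p=a,T=T)
c=max([c for c in blobs(mask(a,(14,50,60),(34,255,255)),800)],key=lambda c:cv2.contourArea(c)/cv2.minEnclosingCircle(c)[1]**2)
e=cv2.fitEllipse(cv2.convexHull(c)); print(e,onplane("wrist",e[0],T,.02)); st("red")
b,_=robot.grab_frame("scene"); b=b[120:340,300:560]; cv2.imwrite("pics/chk2.png",np.hstack([cv2.resize(a,(448,280)),cv2.resize(b,(331,280))])[:,:,::-1])
```

```text
-0.001 [-1.4426 -1.1431  4.5607]
-0.002 [-2.3872 -4.4777 13.3728]
open t 19.2083 pos [0.4392 0.3016 0.0308] F [ 0.3343 -0.0245 -0.2723] w 1.0001156128188158 ff 0.0
((315.37457275390625, 102.5504150390625), (57.93610763549805, 60.35414123535156), 2.0280468463897705) [[0.5909 0.1172 0.02  ]]
red t 22.35 pos [0.5921 0.1947 0.1608] F [-0.3753  0.0064  1.567 ] w 1.0042222610906781 ff 0.0
```

View pics/chk2.png

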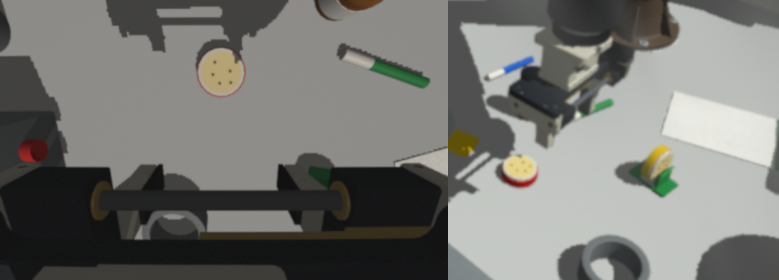

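The yellow dish stands on edge in the stand (scene crop, (655,165)). The red dish is lid down at (220,72) in the wrist crop, so it goes onto the plate first and blue goes on top of it.

```bash
cat >> h.py <<'E'
def pick_place(xy,zbot):
    o=R(180); robot.goto([*xy,.09],o); robot.servo_line([*xy,.004],speed=.12); st("down")
    robot.move_gripper(.5); st("grip"); robot.servo_line([*xy,.12],speed=.2); st("lift")
    robot.goto([*PLATE,.12],o); robot.servo_line([*PLATE,zbot+.014],speed=.15)
    for dz in (.006,.005,.004,.003,.002):
        robot.servo_line([*PLATE,zbot+dz],speed=.05); F=robot.read_force(); 
        if F[2]>3: break
    print("set at",dz,F); robot.move_gripper(1.); st("open"); robot.servo_line([*PLATE,.14],speed=.2)
E
python3 - <<'E'
from h import *
pick_place((.592,.1178),.008)
E
```

```text
down t 23.7667 pos [0.5926 0.1183 0.0047] F [ 0.5599 -0.4696 -0.2094] w 0.9963570742782936 ff 0.0
grip t 24.3 pos [0.5922 0.1179 0.0044] F [-1.0605 -0.0545  4.0164] w 0.7221666933265788 ff 30.00058650970459
lift t 25.0333 pos [0.5912 0.1175 0.1189] F [-1.3053 -0.0168 -1.1722] w 0.7152445039349807 ff 29.99981939792633
set at 0.004 [-0.7051 -0.0185  3.139 ]
open t 28.1833 pos [ 0.617  -0.1015  0.012 ] F [-0.4326 -0.2275  0.6055] w 0.9978059598189012 ff 0.0
```

Contact came at the expected height. Next is blue, placed on top of red, and then a look from above.

Run:
```python
from h import *
def look(o,tag):
    robot.goto(over(PLATE,.028,.3,o),o); T=cam_T("wrist"); a,_=robot.grab_frame("wrist"); np.savez(f"w_{tag}.npz",p=a,T=T); return a,T
a,T=look(R(180),"st1")
c=max([c for c in blobs(mask(a,(14,50,60),(34,255,255)),800)],key=lambda c:cv2.contourArea(c)/cv2.minEnclosingCircle(c)[1]**2)
e=cv2.fitEllipse(cv2.convexHull(c)); print("red",e,onplane("wrist",e[0],T,.028))
g=cv2.cvtColor(a,cv2.COLOR_RGB2GRAY); m=cv2.inRange(cv2.subtract(cv2.blur(g,(15,15)),g),12,255); yy,xx=np.nonzero(m); P=onplane("wrist",np.c_[xx,yy],T,.008)[:,:2]
r=np.hypot(*(P-PLATE).T); P=P[(r>.0375)&(r<.043)]
for _ in range(4):
    k=np.linalg.lstsq(np.c_[2*P,np.ones(len(P))],(P**2).sum(1),rcond=None)[0]; rr=np.sqrt(k[2]+k[0]**2+k[1]**2); P=P[np.abs(np.hypot(*(P-k[:2]).T)-rr)<.0015]
print("ring",k[:2],rr,len(P))
cv2.imwrite("pics/st1.png",a[:,:,::-1])
pick_place(BLUE-[0.0005,.0005],.028)
```

```text
red ((314.1933898925781, 100.0599136352539), (58.10983657836914, 60.270748138427734), 3.9726333618164062) [[ 0.617 -0.102  0.028]]
ring [ 0.6171 -0.1014] 0.040051623444484256 726
down t 31.5167 pos [ 0.4525 -0.2776  0.0045] F [0.2188 1.8292 0.0279] w 1.002179761013428 ff 0.0
grip t 32.05 pos [ 0.452  -0.2778  0.0044] F [-0.6228  0.7152  5.9223] w 0.7209117684192787 ff 30.000930726528168
lift t 32.7833 pos [ 0.451  -0.2774  0.119 ] F [-0.1119  0.2203 -1.2546] w 0.7181227349015412 ff 29.999777376651764
set at 0.004 [-0.9729  0.3926  4.0475]
open t 35.875 pos [ 0.617  -0.1015  0.0319] F [ 0.7317  0.0799 -0.0776] w 1.0025506751216304 ff 0.0
```

View pics/st1.png

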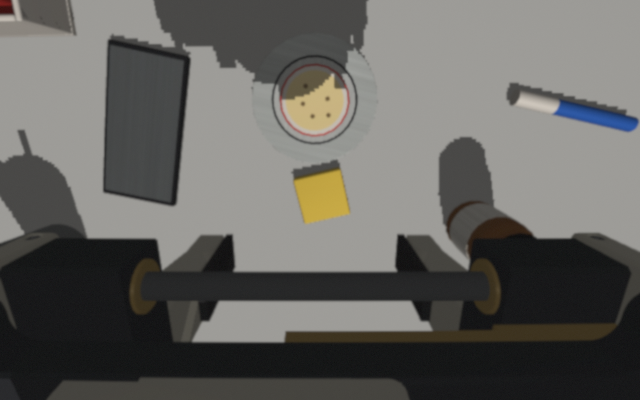

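The red dish is centred in the ring: its disc is at (314,100), and it measures within about 0.5 mm of the ring centre. Blue was then set down with normal contact. Next I'll regrip the yellow dish from its base side.

Run:
```python
from h import *
o=R(SYAW+180,45); c=np.r_[SEAT,.040]-.0025*SY; g=tcp(c,o,.012)
o3=R(180,-45); print([robot.ik(p,q) for p,q in ((g,o),(g-o[:,2]*.1+[0,0,.1],o),(tcp([*PLATE,.0555],o3,.012),o3),(tcp([*PLATE,.2],o3,.012),o3))])
robot.servo_line([*PLATE,.22],speed=.3)
robot.goto(g-o[:,2]*.1+[0,0,.1],o); st("hi"); robot.servo_line(g-o[:,2]*.1,speed=.2); st("pre")
a,_=robot.grab_frame("wrist"); b,_=robot.grab_frame("scene"); b=b[100:340,220:560]; cv2.imwrite("pics/chk3.png",np.hstack([cv2.resize(a,(448,280)),cv2.resize(b,(350,280))])[:,:,::-1])
```

```text
[array([ 63.9553,  41.3574, -12.0308,  12.1791, -80.5287, -79.7505]), array([  65.5518,   36.1515,    4.5269,   11.1554, -102.0861,  -76.5275]), array([-19.1735,  38.4344,   7.0877, -42.6634, -80.2407,  35.0645]), array([-19.042 ,  29.5851,  12.3804, -41.948 , -90.6432,  25.4395])]
hi t 38.8083 pos [0.4488 0.3572 0.2059] F [ 0.1022 -0.2102  0.1095] w 1.0003246275187743 ff 0.0
pre t 39.4583 pos [0.4489 0.3582 0.1067] F [ 1.0595 -0.0664  1.0507] w 1.000652258580849 ff 0.0
```

View pics/chk3.png

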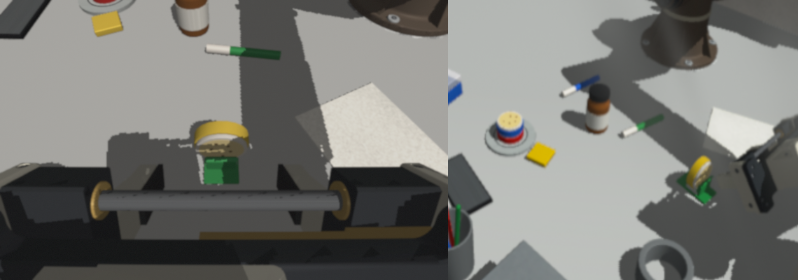

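The yellow dish stands with its base towards the gripper (wrist, (222,140)). The red and blue dishes are stacked on the plate (scene crop, (510,125)). I'll grip yellow, lift it and carry it over.

Run:
```python
from h import *
o=R(SYAW+180,45); c=np.r_[SEAT,.040]-.0025*SY; g=tcp(c,o,.012)
robot.servo_line(g,speed=.12); st("at"); robot.move_gripper(.5); st("grip")
robot.servo_line(g+[0,0,.05],speed=.08); robot.servo_line(g+[0,0,.2],speed=.25); st("up")
o3=R(180,-45); q=tcp([*PLATE,.0555],o3,.012)
robot.goto(q+[0,0,.15],o3); robot.servo_line(q+[0,0,.035],speed=.15); st("over")
b,_=robot.grab_frame("scene"); t,_=robot.grab_frame("top")
cv2.imwrite("pics/chk4.png",np.hstack([cv2.resize(b[130:270,200:380],None,fx=2.2,fy=2.2),cv2.resize(t[110:250,290:470],None,fx=2.2,fy=2.2)])[:,:,::-1])
```

```text
at t 40.5417 pos [0.4375 0.2891 0.0355] F [-0.31   -0.3899 -0.5982] w 0.9989639711381619 ff 0.0
grip t 41.075 pos [0.4371 0.2884 0.0352] F [-0.2675  0.6166  1.8631] w 0.7212025737598864 ff 30.000238716602325
up t 42.6 pos [0.4368 0.288  0.2345] F [ 0.0933 -0.9323 -1.6252] w 0.7184497748114128 ff 30.00010997056961
over t 45.1833 pos [ 0.6176 -0.0968  0.0864] F [-0.2501 -0.3302 -0.4392] w 0.7227085560560254 ff 30.000160932540894
```

View pics/chk4.png

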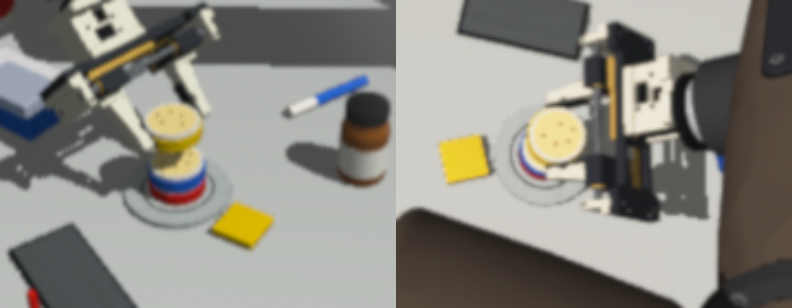

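The yellow dish is level and lid down, right above the blue and red stack. I'll lower it to contact, release, and check.

Run:
```python
from h import *
o3=R(180,-45); q=tcp([*PLATE,.0555],o3,.012)
robot.servo_line(q+[0,0,.008],speed=.1)
for dz in (.004,.003,.002,.001,0,-.001,-.002):
    robot.servo_line(q+[0,0,dz],speed=.04); F=robot.read_force()
    if F[2]>3: break
print("set",dz,F); robot.move_gripper(1.); st("open")
p=robot.read_position(); robot.servo_line(p-o3[:,2]*.1,speed=.15); robot.servo_line(p-o3[:,2]*.1+[0,0,.1],speed=.25)
o=R(180); robot.goto(over(PLATE,.068,.3,o),o); T=cam_T("wrist"); a,_=robot.grab_frame("wrist"); b,_=robot.grab_frame("scene")
c=max([c for c in blobs(mask(a,(14,50,60),(34,255,255)),800)],key=lambda c:cv2.contourArea(c)/cv2.minEnclosingCircle(c)[1]**2)
e=cv2.fitEllipse(cv2.convexHull(c)); print("top dish",e,onplane("wrist",e[0],T,.068)); st("end")
cv2.imwrite("pics/chk5.png",np.hstack([cv2.resize(a,(448,280)),cv2.resize(b[150:270,210:360],(350,280))])[:,:,::-1])
```

```text
set -0.001 [-1.7807 -0.9951  6.7518]
open t 47.8583 pos [ 0.617  -0.0965  0.0495] F [-0.0796 -0.0877  0.9704] w 0.9996236555961008 ff 0.0
top dish ((314.08685302734375, 98.7852554321289), (71.22964477539062, 73.30741882324219), 177.02874755859375) [[ 0.6168 -0.1034  0.068 ]]
end t 50.2 pos [ 0.6171 -0.0244  0.2082] F [-0.1479  0.1019 -0.3809] w 1.0018644441452877 ff 0.0
```

View pics/chk5.png

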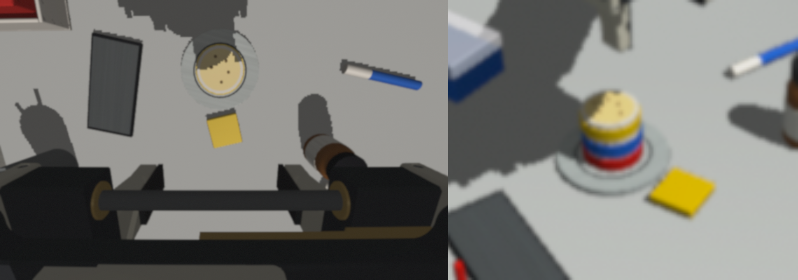

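The three dishes are stacked flat on the plate: red, blue, then yellow, with the cream base face up at (219,70). The top dish measures within about 2 mm of the centre, and the robot is clear of everything.

```bash
python3 -c "
from rig import robot
print(robot.job_done(),robot.read_t())"
```

```text
the job is handed in; nothing more can be done
the job is handed in; nothing more can be done
```

The job is handed in at about 50 s of the 72 s allowed: red, blue and yellow are stacked lid down and flat on the plate, the top dish within about 2 mm of centre, and the result of the judging was not shown.

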